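Set the key organiser's drawer flush with a straightedge

TASK

The organiser's lower drawer stands proud of its two side cheeks. Take the aluminium straightedge out of its slotted holder, put it down flat on the console with the red rib upward, clear of the drawer, and let go; then pick it up again (the rib is its grip) and lay it on the console in front of the organiser, pressing its yellow-lined edge firmly along the drawer and both cheeks for a moment, so that the drawer slides in exactly flush with the cheeks. Leave the straightedge lying there, flush against both cheeks and roughly centred, and do not disturb the tealight holder, the lint roller or the coin tray.

Things in the scene. Friction and masses are not known exactly. Their poses are not given: they have to be found in the camera images.
- organiser: Fixed light-ash key organiser. Origin on the console under the middle of its base; faces its own -x, y along its width, z up. Base 200 deep, 230 wide, 58 high: a drawer between two cheeks (|y| 80 to 115) whose flat upright fronts lie at x = -100 and go down to the console; a top board (z 48 to 58) ends in the same plane. Back panel with hooks at x 86 to 100; ledge above, x 15 to 100, top z 282.
- cheek_front (a point): Point on the console, in the plane of the cheeks' front faces, at the middle of the organiser's width; axes as the organiser's (-x points out of the front, towards where the straightedge goes).
- drawer (a joint): How far the drawer front stands proud of the cheeks (m): 0 is flush, positive sticks out, negative is pushed in too far. Starts 8 to 20 mm out. It slides on metal runners with about 2 N of friction, stays where it is left and has no stop at flush: it can be pushed up to 30 mm too deep.
- drawer_face (a point): Centre of the drawer's flat front face, 24 above the console; the face is 155 wide and runs from 2 to 46 above the console, no handle. Axes as the organiser's.
- holder: Fixed ash holder, 250 long (x), 60 wide (y). Base 8 thick; near each end a pair of blocks (|x| 80 to 115, tops at z = 32) leaves a 14 wide slot along x. Origin under its centre, z up.
- straightedge: Loose aluminium bar, 240-390 g. Blade 250 long (x), 64 wide (y), 10 thick (z 0 to 10), origin mid underside. Red rib on top: 100 long, y -14 to -2, z 10 to 32. Ruled edge (yellow line) is the +y side. At first it stands in the holder on its -y edge, 8 above the console, top at 72, rib towards about world +y. On the console it also stands on that edge, and can be tipped over.
- ruled_edge (a point): Middle of the ruled edge of the straightedge, at its lower corner (blade underside). Axes as the straightedge's.
- rib_top (a point): Middle of the top of the red rib. Axes as the straightedge's.
- tealight: Loose amber glass tealight holder, 68 across, 55 high, standing on the console. Origin under its centre. Leave alone.
- lint_roller: Loose lint roller lying on the console, 44 thick, about 215 long along its x. Origin underneath, at the roller's handle end. Leave alone.
- coin_tray: Loose white coin tray, 60 by 100 by 18 high, on the organiser's top ledge. Leave alone.

How it is judged:
By the outcome, as a careful person would: the job done as asked, in the order asked, and still so for the second after the job is handed in, with the robot touching nothing.
It also fails if it takes over 64 s, if anything falls off the work surface, if the arm or the gripper's body presses on something with over 40 N, if the wrist force passes 120 N, or if a joint passes its speed limit or range.

ROBOT

A 7-joint arm with a two-finger parallel gripper is mounted at the origin on the work surface. World frame = base frame: x ahead of the robot, y to its left, z up, the work surface at z = 0. Lengths are in mm, angles in degrees, forces in N, time in s.
With the tool pointing down it reaches from about 400 to 875 mm from the base axis. Payload 6.5 kg.
Tool frame: the origin (TCP) lies at the very end of the fingers, on their centre line; the grasp point (between the pads) lies 19 mm behind it; z points along the fingers, y is the line along which they close (so a half turn about z gives the same grasp; the last joint's range is limited). The gripper opens to 85 mm and grips with 20 to 120 N. Pads are 22 mm wide; open, the fingers measure 114 mm over their backs; the gripper's body (76 mm by 85 mm) begins 54 mm behind the grasp point. The pads swing forward as they close: fully open they stand 13 mm farther back than shut.
Start: joints at [-67.506, 30.733, -0.252, 88.115, 0.149, 61.152, -4.079], TCP at [287.861, 582.774, 231.29] pointing down, gripper open.
Joint ranges: [-154.64, 154.64], [-21.42, 123.67], [-72.66, 72.17], [13.99, 137.28], [-74.86, 254.86], [10.95, 109.41], [-158.01, 158.01]. Speed limits (degrees/s): [136.94, 136.94, 180, 180, 180, 180, 180].

INTERFACE

Orientations are given as [roll, pitch, yaw] about the fixed x, y, z axes, in that order (R = Rz(yaw) Ry(pitch) Rx(roll)).
In Python, from rig import state, imaging, finish_job gives the robot as it stands.
- The arm moves only by the shell command python3 -m inch 'ROWS' [FORCE]. ROWS is JSON, one flat list of numbers, 7 for each row, row after row: the finger opening in mm, from 0 to 85.4, then the shift along the tool's x, y, z normalised to -1 to 1, where 1 is 0.5 m, then the turn, a rotation vector about the tool's x, y, z normalised to -1 to 1, where 1 is 45 degrees. In form: [claw, x, y, z, wx, wy, wz, claw, x, y, z, wx, wy, wz, ...]. A call has 1 to 20 rows; each row shifts and turns the commanded pose from where the row before left it, along the tool's axes as they then stand; what a row does not reach is not made up. A row lasts 1/10 s, in which the tool goes at most 50 mm and 8.59 degrees, less where a joint would pass 70% of its speed; a pose out of reach is approached as far as the arm can. A call with a number of a shift or a turn outside -1 to 1 is refused whole. A call with a gripper value outside its range is refused whole. The fingers move at their own pace and stop on an object; FORCE is the grip in N (left out, the last holds). Time passes only in rows, so rows that do not move let the fingers close. It gives the time, the measured TCP pose, the force, the opening and the grip force at its end, in the units of the state.
- state(): the state, without advancing time (a new reading comes with each control period).
- imaging.read_camera(name): name is "scene" or "top"; returns a dict with "img" (420x560x3 uint8, red, green, blue), "range_z" (420x560 float32, mm along the optical axis (not along the pixel's ray), 0 where there is no reading), "mtx" (3x3 intrinsics, pixels), "pose" (4x4, takes a point from camera to world coordinates). Camera axes: x right, y up, looking along -z (the intrinsics and any distortion apply to the point x, -y, -z); pixel columns grow to the right and rows downward; lengths in mm; the calibration is good to about 2 mm. A picture is of the moment at which its call begins.
- finish_job(): hands the job in; it is judged then, once.
The state is a dict: "t": time; "joint_pos": joint angles; "qvel": joint speeds; "effort": joint torques, N m; "tool_pos": TCP position; "eef_rot": TCP orientation; "contact_force": force on the tool from outside, world axes, zero at the start; "wrist_torque": the same for the moment, N m; "finger_gap": finger opening in mm; "grip_force": force on a finger pad.
Only numpy, scipy, OpenCV 4.12 (cv2) and the standard library are available. Lean on these libraries where they do the work, as an engineer would, in place of code of your own. Each camera call takes 0.05 s, during which the arm holds its last target. There are 200 camera calls.

## Working session

There is one attempt and no reset: what is moved stays moved. The work goes in short steps, Python scripts to look and compute and a shell command to move; the robot and the scene stay as the last step left them, time stands still between calls to the robot, and variables do not carry over. Pictures are saved under pics/ and viewed, at most 10 in all, crops included, and the job is handed in when it is done.

```bash
mkdir -p pics; ls
python3 - <<'E'
from rig import state, imaging
import cv2,numpy as np
for n in("scene","top"):
    d=imaging.read_camera(n); cv2.imwrite(f"pics/{n}0.png",d["img"][:,:,::-1]); np.savez(f"{n}0.npz",**d)
    print(n,d["mtx"].round(1).tolist(),d["pose"].round(3).tolist(),(d["range_z"]>0).mean(), [k for k in d])
s=state(); print(s["tool_pos"],s["eef_rot"],s["finger_gap"],s["t"])
E
```

```text
pics
scene [[408.9, 0.0, 268.6], [0.0, 408.9, 200.9], [0.0, 0.0, 1.0]] [[0.055, -0.75, 0.659, 1405.71], [0.998, 0.034, -0.045, 2.75], [0.012, 0.66, 0.751, 1081.787], [0.0, 0.0, 0.0, 1.0]] 0.996156462585034 ['img', 'range_z', 'mtx', 'pose']
top [[410.4, 0.0, 282.3], [0.0, 410.4, 209.3], [0.0, 0.0, 1.0]] [[-0.016, 0.996, -0.089, 553.654], [-1.0, -0.016, -0.003, 55.784], [-0.004, 0.089, 0.996, 1089.961], [0.0, 0.0, 0.0, 1.0]] 0.9959013605442177 ['img', 'range_z', 'mtx', 'pose']
[287.63810886 582.28540282 230.50841119] [-1.79913706e+02  6.50150142e-03  1.53715570e+02] 85.67634864375289 0.1
```

View pics/scene0.png

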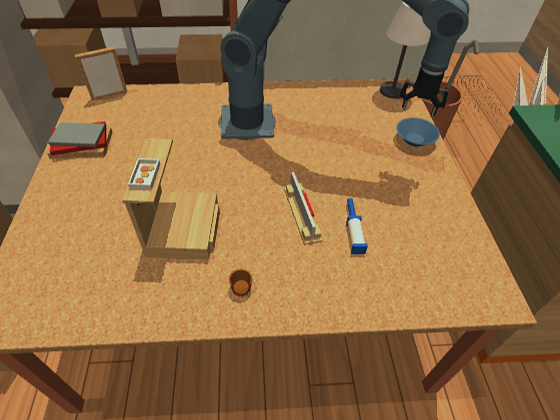

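View pics/top0.png

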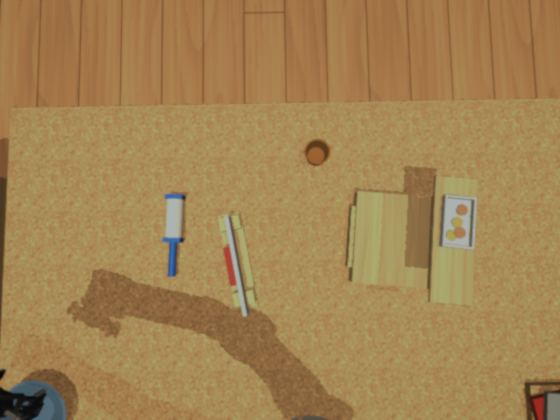

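The views show the organiser's front facing image-left, about world +y (top view col 352, rows 190-282). The holder and bar are near (240,262) with the red rib at (231,265). The roller is at (174,235) and the tealight at (316,152). Next I'll measure these from depth.

```bash
cat > h.py <<'E'
import numpy as np,cv2
from rig import imaging,state
def cloud(d):
    K=d["mtx"];P=d["pose"];v,u=np.mgrid[:420,:560];z=d["range_z"]
    p=np.stack([(u-K[0,2])/K[0,0]*z,-(v-K[1,2])/K[1,1]*z,-z],-1)
    return p@P[:3,:3].T+P[:3,3]
def grab(n):
    d=imaging.read_camera(n); return d,cloud(d)
def masks(d):
    h=cv2.cvtColor(d["img"],cv2.COLOR_RGB2HSV).astype(int); H,S,V=h[...,0],h[...,1],h[...,2]
    return dict(red=((H<6)|(H>172))&(S>150)&(V>90),grey=(S<50)&(V>70),yel=(H>22)&(H<34)&(S>150),
      blue=(H>100)&(H<125)&(S>120),ash=(H>19)&(H<32)&(S>50)&(S<150))
def rect(p):
    c,s,a=cv2.minAreaRect(p[:,:2].astype(np.float32)); return np.round(c,1),np.round(s,1),round(a,1)
E
python3 - <<'E'
from h import *
for n in("scene","top"):
    d=dict(np.load(n+"0.npz"));p=cloud(d);m=masks(d);x,y,z=p[...,0],p[...,1],p[...,2]
    print(n,"table z",np.median(z[(x>500)&(x<700)&(y>350)&(y<450)]))
    R=(x>400)&(x<720)&(y>60)&(y<260)
    for k in("red","grey"):
        q=p[m[k]&R&(z>15)]
        print(k,len(q),rect(q),"z",np.percentile(q[:,2],[2,50,98]).round(1))
    q=p[R&(z>62)&(z<80)];print("bartop",len(q),rect(q),np.percentile(q[:,2],[5,50,95]))
    q=p[R&(z>24)&(z<38)&~m["red"]&~m["grey"]];print("blocks",len(q),rect(q),np.median(q[:,2]))
    O=(y<0)&(y>-380)&(x>350)&(x<800)
    q=p[O&(z>50)&(z<66)];print("board",len(q),rect(q),np.median(q[:,2]))
    q=p[O&(z>275)&(z<290)];print("ledge",len(q),rect(q),np.median(q[:,2]))
    q=p[O&(z>36)&(z<50)&(y>-160)];print("drawer",len(q),rect(q),np.median(q[:,2]))
    q=p[(x>400)&(x<750)&(y>240)&(y<400)&(z>10)];print("roller",len(q),rect(q),q[:,2].max())
    q=p[(x>700)&(x<900)&(y>-150)&(y<100)&(z>20)];print("tea",len(q),rect(q),q[:,2].max())
E
```

```text
scene table z -0.38845755168176765
red 59 (array([506.7, 198.7]), array([100. ,   9.2]), 11.1) z [30.9 37.9 42.5]
grey 418 (array([516.3, 177.5]), array([237.9,  12.3]), 10.6) z [17.2 58.6 74.9]
bartop 220 (array([516.4, 177.6]), array([234.8,  12.5]), 10.6) [63.88295011 71.12535757 74.86459374]
blocks 204 (array([519.8, 178.1]), array([233.2,  56. ]), 10.5) 31.37209799983225
board 3523 (array([ 620. , -149.5]), array([347.3, 326.7]), 80.9) 57.5998876909448
ledge 1620 (array([ 561.3, -278.1]), array([ 87.6, 254.3]), 85.0) 281.96877609632793
drawer 262 (array([ 647.5, -112.1]), array([339.5, 113.3]), 18.5) 44.893136064605415
roller 640 (array([588.5, 342.8]), array([ 45.7, 214.7]), 86.8) 49.7787787209204
tea 340 (array([795.3, -33.4]), array([64.1, 66.2]), 70.2) 60.84594462152529
top table z -0.005236699310785298
red 175 (array([506.1, 196.1]), array([94.4, 12.6]), 10.0) z [33.3 37.5 40.3]
grey 509 (array([514.7, 181.1]), array([235.1,  16.7]), 10.7) z [45.2 70.9 75.1]
bartop 442 (array([515.5, 178.6]), array([235.7,  11. ]), 10.4) [66.3152654  71.32504161 74.64944085]
blocks 518 (array([516.6, 178.7]), array([235.5,  54.4]), 10.5) 31.9591737841846
board 7041 (array([ 623.5, -149.6]), array([327.1, 330.2]), 84.7) 57.280330422948964
ledge 4934 (array([ 561.3, -277.5]), array([ 86.4, 250.1]), 84.5) 281.62858615801133
drawer 357 (array([ 637. , -101.4]), array([335.6,  89.7]), 18.1) 45.08535243948313
roller 1136 (array([586.7, 342.3]), array([ 43.7, 210.5]), 88.1) 48.887116136181476
tea 289 (array([794.9, -32.9]), array([66.3, 65.2]), 8.6) 58.87525874435846
```

```bash
cat >> h.py <<'E'
from scipy.spatial.transform import Rotation as Ro
def rot(s): return Ro.from_euler("xyz",s["eef_rot"],degrees=True)
def plan(pos,rpy):
    s=state();R=rot(s)
    T=Ro.from_euler("xyz",rpy,degrees=True)
    print("at",np.round(s["tool_pos"],1),np.round(s["eef_rot"],1),"shift units (tool axes now)",np.round(R.inv().apply(np.array(pos)-s["tool_pos"])/500,4),
      "after turn",np.round(T.inv().apply(np.array(pos)-s["tool_pos"])/500,4),"turn units",np.round((R.inv()*T).as_rotvec(degrees=True)/45,4))
def front(d,p,m):
    # organiser front line from the board's top front edge, and the drawer's
    a=np.radians(84.6);f=np.array([np.cos(a),np.sin(a)]);w=np.array([np.sin(a),-np.cos(a)])
    o=np.array([576.4,-121.2]);q=p[...,:2]-o;F=q@f;W=q@w;z=p[...,2]
    for nm,lo,hi,wm in(("board",53,64,105),("drawer",40,50,68)):
        k=(z>lo)&(z<hi)&(abs(W)<wm)&(F>-60)&(F<40)
        bins=np.arange(-wm,wm,8);e=[(b+4,F[k&(W>=b)&(W<b+8)].max()) for b in bins if (k&(W>=b)&(W<b+8)).any()]
        e=np.array(e);g=np.polyfit(*e.T,1);print(nm,"slope deg",np.degrees(g[0]).round(2),"F at W=0",g[1].round(1),"sd",np.std(e[:,1]-np.polyval(g,e[:,0])).round(1))
    k=(z>53)&(z<64)&(F>-80)&(F<-5)&(abs(W)<160);print("board W range",np.percentile(W[k],[.5,99.5]).round(1))
E
python3 - <<'E'
from h import *
for n in("scene","top"):
    d=dict(np.load(n+"0.npz"));p=cloud(d);print(n);front(d,p,0)
plan([516,178,150],[180,0,190.5])
E
```

```text
scene
board slope deg 0.3 F at W=0 -1.5 sd 0.8
drawer slope deg 0.51 F at W=0 9.5 sd 0.9
board W range [-115.8  114.9]
top
board slope deg -0.01 F at W=0 -0.0 sd 0.5
drawer slope deg 0.3 F at W=0 11.2 sd 0.4
board W range [-113.9  113.4]
at [287.6 582.3 230.5] [-179.9    0.   153.7] shift units (tool axes now) [-0.7675 -0.5225  0.1619] after turn [-0.3017 -0.8783  0.161 ] turn units [-1.900e-03 -5.000e-04 -8.174e-01]
```

```bash
python3 -m inch '[60,-0.064,-0.0435,0.0135,0,0,0, 60,-0.064,-0.0435,0.0135,0,0,0, 60,-0.064,-0.0435,0.0135,0,0,0, 60,-0.064,-0.0435,0.0135,0,0,0, 60,-0.064,-0.0435,0.0135,0,0,0, 60,-0.064,-0.0435,0.0135,0,0,0, 60,-0.064,-0.0435,0.0135,0,0,0, 60,-0.064,-0.0435,0.0135,0,0,0, 60,-0.064,-0.0435,0.0135,0,0,0, 60,-0.064,-0.0435,0.0135,0,0,0, 60,-0.064,-0.0435,0.0135,0,0,0, 60,-0.064,-0.0435,0.0135,0,0,0, 60,0,0,0,0,0,-0.163, 60,0,0,0,0,0,-0.163, 60,0,0,0,0,0,-0.163, 60,0,0,0,0,0,-0.163, 60,0,0,0,0,0,-0.163, 60,0,0,0,0,0,0]' 60
python3 -c "
from h import *
plan([516,178.3,44],[180,0,190.5]);print(state()['joint_pos'],state()['t'])"
```

```text
t: 1.9
tool_pos: [516.3, 178.5, 150.0]
eef_rot: [180.0, -0.0, -169.6]
contact_force: [-0.7, 0.1, -0.5]
finger_gap: 59.9
grip_force: 0.0
at [516.3 178.5 150. ] [ 180.    -0.  -169.6] shift units (tool axes now) [ 0.0006 -0.0003  0.212 ] after turn [ 7.00e-04 -2.00e-04  2.12e-01] turn units [ 0.0002 -0.0009 -0.0014]
[-20.48207739  26.87190918  -4.22716929 107.64907373   2.64894731
  45.61059618  74.32976804] 1.9
```

```bash
python3 -m inch '[60,0,0,0.053,0,0,0, 60,0,0,0.053,0,0,0, 60,0,0,0.053,0,0,0, 60,0,0,0.033,0,0,0, 60,0,0,0.02,0,0,0, 60,0,0,0,0,0,0, 0,0,0,0,0,0,0, 0,0,0,0,0,0,0, 0,0,0,0,0,0,0, 0,0,0,0,0,0,0, 0,0,0,0,0,0,0, 0,0,0,0,0,0,0, 0,0,0,0,0,0,0, 0,0,0,0,0,0,0]' 80
```

```text
t: 3.3
tool_pos: [517.2, 178.7, 45.2]
eef_rot: [180.0, 0.1, -169.6]
contact_force: [-0.8, -0.7, 5.9]
finger_gap: 8.6
grip_force: 78.6
```

```bash
python3 -m inch '[0,0,0,-0.02,0,0,0, 0,0,0,-0.03,0,0,0, 0,0,0,-0.04,0,0,0, 0,0,0,-0.06,0,0,0, 0,0,0,-0.06,0,0,0, 0,0,0,-0.06,0,0,0, 0,0,0,0,0,0,0]'
```

```text
t: 4.0
tool_pos: [519.2, 179.8, 184.3]
eef_rot: [179.9, 0.5, -169.6]
contact_force: [0.9, 1.0, -2.5]
finger_gap: 8.9
grip_force: 78.2
```

```bash
python3 -m inch '[0,0,0,0,0,0,0.117, 0,0,0,0,0,0,0.117, 0,0,0,0,0,0,0.117, 0,-0.01,-0.037,0,0,0,0, 0,-0.01,-0.037,0,0,0,0, 0,-0.01,-0.037,0,0,0,0, 0,-0.01,-0.037,0,0,0,0, 0,-0.01,-0.037,0,0,0,0, 0,0,0,0,-0.1,0,0, 0,0,0,0,-0.1,0,0, 0,0,0,0,-0.1,0,0, 0,0,0,0,-0.1,0,0, 0,0,0,0,-0.1,0,0, 0,0,0,0,-0.1,0,0]'
python3 -c "
from h import *
print(state()['joint_pos'])"
```

```text
t: 5.4
tool_pos: [532.3, 83.9, 179.2]
eef_rot: [152.9, 0.0, 174.6]
contact_force: [-0.9, 0.0, -4.4]
finger_gap: 8.3
grip_force: 78.5
[ 12.975519    26.05754546 -13.03431129 110.98734448 -30.58899195
  45.76542746 107.93849193]
```

```bash
python3 -m inch '[0,0,0,0,-0.1,0,0, 0,0,0,0,-0.1,0,0, 0,0,0,0,-0.1,0,0, 0,0,0,0,-0.1,0,0, 0,0,0,0,-0.1,0,0, 0,0,0,0,-0.1,0,0, 0,0,0,0,0,0,0]'
python3 -c "
from h import *
print(state()['joint_pos'])
s=state();R=rot(s);z=R.as_matrix()[:,2];print(z, 'low edge',s['tool_pos']+37.2*z-4.5*R.as_matrix()[:,1])
d,p=grab('scene');cv2.imwrite('pics/s1.png',cv2.resize(d['img'][120:330,120:400,::-1],None,fx=2.5,fy=2.5))"
```

```text
t: 6.1
tool_pos: [532.0, 81.5, 176.7]
eef_rot: [126.0, -0.2, 174.3]
contact_force: [-0.1, -0.5, -4.5]
finger_gap: 8.9
grip_force: 79.1
[ 33.40125657  38.94482838 -23.11528859 110.13064457 -49.67964281
  55.38454333 135.41704028]
[ 0.07750605  0.80479357 -0.5884727 ] low edge [534.58928125 108.84038673 151.12278056]
```

View pics/s1.png

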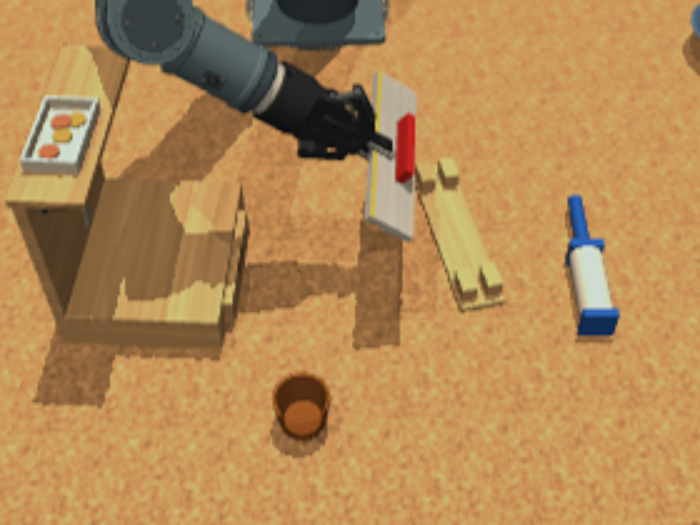

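The picture shows the bar held tilted about 36° from flat, rib up (crop 403,150), with the wrist coming from the organiser side. Before lowering I'll check how far the arm is from the ledge.

Run:
```python
from h import *
for n in("scene","top"):
    d,p=grab(n);q=cloud(dict(np.load(n+"0.npz")))
    k=(abs(d["range_z"]-np.load(n+"0.npz")["range_z"])>25)&(p[...,2]>150)&(p[...,0]>150)
    a=p[k]
    for y0 in range(-350,100,50):
        b=a[(a[:,1]>=y0)&(a[:,1]<y0+50)]
        if len(b)>3: print(n,y0,len(b),"x",b[:,0].min().round(),b[:,0].max().round(),"z",b[:,2].min().round(),b[:,2].max().round())
```

```text
scene -350 8 x 515.0 684.0 z 153.0 297.0
scene -300 5 x 611.0 684.0 z 279.0 294.0
scene -250 1768 x 333.0 567.0 z 327.0 654.0
scene -200 3001 x 158.0 570.0 z 319.0 652.0
scene -150 1065 x 150.0 566.0 z 277.0 587.0
scene -100 795 x 150.0 561.0 z 240.0 578.0
scene -50 561 x 485.0 562.0 z 178.0 324.0
scene 0 1435 x 511.0 1406.0 z 177.0 1082.0
scene 50 925 x 395.0 652.0 z 155.0 279.0
top -350 6 x 533.0 672.0 z 281.0 285.0
top -300 7 x 504.0 667.0 z 280.0 290.0
top -250 2615 x 363.0 600.0 z 280.0 641.0
top -200 9401 x 344.0 571.0 z 346.0 642.0
top -150 2131 x 421.0 566.0 z 321.0 496.0
top -100 1259 x 479.0 558.0 z 273.0 362.0
top -50 996 x 484.0 561.0 z 229.0 326.0
top 0 448 x 506.0 545.0 z 206.0 288.0
top 50 2966 x 398.0 649.0 z 164.0 1090.0
```

Run:
```python
from h import *
T=Ro.from_euler("xyz",[140,0,140],degrees=True).as_matrix()
tcp=np.array([612,52,2])-37.2*T[:,2]+4.5*T[:,1];print(tcp)
plan(tcp+[0,0,80],[140,0,140])
```

```text
[598.84567355  36.32328419  33.38939753]
at [532.7  84.6 179.4] [126.1   0.  174.6] shift units (tool axes now) [-0.1407 -0.1561  0.0101] after turn [-0.1634 -0.0764  0.1082] turn units [ 0.2994 -0.5635  0.5269]
```

```bash
python3 -m inch '[0,0,0,0,0.06,-0.1127,0.1054, 0,0,0,0,0.06,-0.1127,0.1054, 0,0,0,0,0.06,-0.1127,0.1054, 0,0,0,0,0.06,-0.1127,0.1054, 0,0,0,0,0.06,-0.1127,0.1054, 0,-0.0327,-0.0153,0.0216,0,0,0, 0,-0.0327,-0.0153,0.0216,0,0,0, 0,-0.0327,-0.0153,0.0216,0,0,0, 0,-0.0327,-0.0153,0.0216,0,0,0, 0,-0.0327,-0.0153,0.0216,0,0,0, 0,0,0,0,0,0,0]'
python3 - <<'E'
from h import *
plan([598.8,36.3,33.4],[140,0,140]);print(state()["joint_pos"])
for n in("scene","top"):
    d,p=grab(n)
    k=(abs(d["range_z"]-np.load(n+"0.npz")["range_z"])>25)&(p[...,2]>100)&(p[...,0]>150);a=p[k]
    for y0 in range(-350,100,50):
        b=a[(a[:,1]>=y0)&(a[:,1]<y0+50)]
        if len(b)>3: print(n,y0,len(b),"x",b[:,0].min().round(),b[:,0].max().round(),"z",b[:,2].min().round(),b[:,2].max().round())
E
```

```text
t: 7.35
tool_pos: [600.1, 35.1, 112.9]
eef_rot: [140.0, 0.0, 139.9]
contact_force: [-0.1, -0.7, -3.7]
finger_gap: 8.4
grip_force: 78.7
at [600.1  35.1 112.9] [140.    0.  139.9] shift units (tool axes now) [ 0.0037 -0.1021  0.1218] after turn [ 0.0036 -0.1021  0.1218] turn units [-0.0002  0.0021 -0.0016]
[ 29.95213106  35.76684635 -24.31201139 118.86768104 -70.86638032
  22.01054989 127.92159475]
scene -350 8 x 513.0 680.0 z 152.0 300.0
scene -300 5 x 612.0 685.0 z 281.0 295.0
scene -250 62 x 315.0 358.0 z 568.0 642.0
scene -200 1800 x 338.0 522.0 z 361.0 648.0
scene -150 2724 x 150.0 544.0 z 270.0 645.0
scene -100 1277 x 150.0 678.0 z 130.0 579.0
scene -50 1089 x 498.0 698.0 z 100.0 314.0
scene 0 1578 x 539.0 1406.0 z 100.0 1082.0
scene 50 357 x 497.0 631.0 z 102.0 139.0
top -350 6 x 532.0 672.0 z 280.0 283.0
top -300 7 x 504.0 667.0 z 279.0 288.0
top -250 7 x 462.0 600.0 z 280.0 295.0
top -200 2871 x 355.0 519.0 z 363.0 627.0
top -150 6963 x 337.0 544.0 z 308.0 624.0
top -100 2617 x 393.0 674.0 z 128.0 470.0
top -50 1535 x 479.0 698.0 z 100.0 318.0
top 0 857 x 524.0 669.0 z 100.0 241.0
top 50 1681 x 495.0 634.0 z 100.0 1090.0
```

```bash
python3 -m inch '[0,0,-0.02,0.0238,0,0,0, 0,0,-0.02,0.0238,0,0,0, 0,0,-0.02,0.0238,0,0,0, 0,0,-0.02,0.0238,0,0,0, 0,0,-0.014,0.0167,0,0,0, 0,0,0,0,0,0,0, 0,0,0,0,0,0,0]'
python3 -c "
from h import *
print(state()['joint_pos'])"
```

```text
t: 8.15
tool_pos: [599.4, 35.8, 42.0]
eef_rot: [140.0, -0.1, 140.1]
contact_force: [-0.2, -0.3, -3.2]
finger_gap: 8.8
grip_force: 78.7
[ 39.05502986  48.10148432 -35.84255433 118.02473093 -74.81781663
  11.02228933 140.24548845]
```

```bash
python3 -m inch '[0,0,0,0,0.08,0,0, 0,0,0,0,0.08,0,0, 0,0,0,0,0.04,0,0, 0,0,0,0,0,0,0]'
python3 -c "
from h import *
print(state()['joint_pos']);plan([599.4,35.8,35],[149,0,140])"
```

```text
t: 8.55
tool_pos: [600.8, 38.2, 43.7]
eef_rot: [148.9, 0.0, 140.3]
contact_force: [-0.5, -0.6, -3.7]
finger_gap: 8.8
grip_force: 79.3
[ 19.22739692  40.26343302 -16.77861963 116.39959267 -64.90192489
  16.96419305 119.82185113]
at [600.8  38.2  43.7] [148.9   0.  140.3] shift units (tool axes now) [-0.001  -0.0137  0.0121] after turn [-0.0011 -0.0137  0.0121] turn units [ 0.0031 -0.0032  0.0069]
```

Joints are relaxed now. Lowering gently until the edge touches.

```bash
python3 -m inch '[0,0,-0.003,0.005,0,0,0, 0,0,-0.003,0.005,0,0,0, 0,0,-0.0025,0.0043,0,0,0, 0,0,0,0,0,0,0, 0,0,0,0,0,0,0]'
python3 -c "
from h import *
print(state()['joint_pos'])"
```

```text
t: 9.05
tool_pos: [598.9, 34.8, 34.3]
eef_rot: [148.8, -0.2, 140.0]
contact_force: [-14.5, -7.1, 25.6]
finger_gap: 8.7
grip_force: 84.4
[ 20.63098808  41.53087192 -17.9281533  116.42028871 -65.93182474
  16.08169177 121.59599004]
```

```bash
python3 -m inch '[0,0,0.001,-0.0017,0,0,0, 20,0,0,0,0,0,0, 20,0,0,0,0,0,0, 20,0,0,0,0,0,0, 20,0,0,0,0,0,0, 20,0,0,-0.01,0,0,0, 20,0,0,-0.015,0,0,0, 20,0,0,-0.02,0,0,0, 20,0,0,-0.02,0,0,0, 20,0,0,-0.03,0,0,0, 20,0,0,-0.04,0,0,0, 20,0,0,-0.06,0,0,0, 20,0,0,-0.06,0,0,0, 20,0,0,0,0,0,0]' 60
python3 - <<'E'
from h import *
print(state()['joint_pos'])
d,p=grab('top');cv2.imwrite('pics/t2.png',cv2.resize(d['img'][120:330,120:400,::-1],None,fx=2.5,fy=2.5))
E
```

```text
t: 10.45
tool_pos: [558.4, -18.0, 146.6]
eef_rot: [148.9, 0.2, 139.9]
contact_force: [0.6, 0.5, 0.0]
finger_gap: 20.0
grip_force: 0.0
[ 18.3612458   25.82148321  -6.36919007 119.87805105 -54.32803037
  30.71800258 109.69474382]
```

View pics/t2.png

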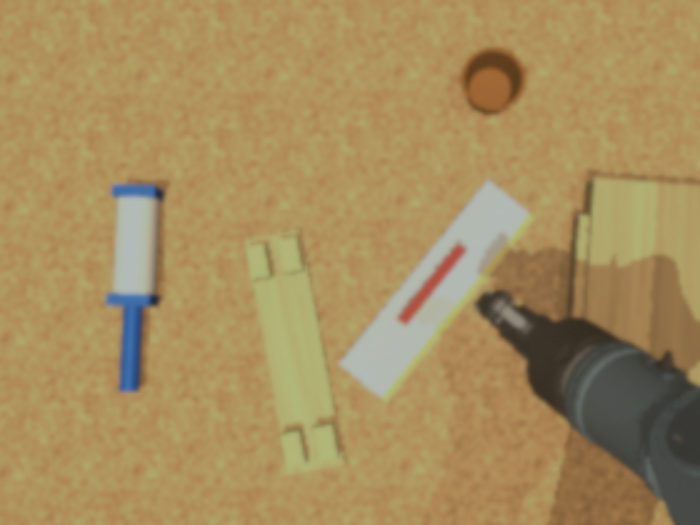

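The bar lies flat, rib up (crop 432,285), yellow edge toward the organiser, well clear of the drawer (580,260). Now measuring the rib.

```bash
python3 - <<'E'
from h import *
for n in("scene","top"):
    d,p=grab(n);m=masks(d);x,y,z=p[...,0],p[...,1],p[...,2]
    R=(x>450)&(x<750)&(y>-90)&(y<150)
    q=p[R&m["red"]&(z>25)&(z<40)];print(n,"rib",len(q),rect(q),"z",np.percentile(q[:,2],[5,50,95]).round(1))
    q=p[R&m["grey"]&(z<16)&(z>4)];print("blade",len(q),rect(q),np.percentile(q[:,2],[5,50,95]).round(1))
E
python3 -c "
from h import *
plan([595,10,150],[180,0,140])"
```

```text
scene rib 103 (array([587.1,  31.8]), array([13.1, 97.8]), 49.7) z [26.4 30.6 34. ]
blade 837 (array([583.8,  29.2]), array([ 59. , 251.2]), 50.0) [ 6.   9.7 13.3]
top rib 76 (array([586.5,  34.5]), array([ 5.2, 91.6]), 50.3) z [27.9 31.3 34.1]
blade 1818 (array([582.8,  30.3]), array([ 57. , 249.9]), 50.2) [ 6.2  9.4 12.7]
at [557.4 -15.  143.2] [149.   -0.2 140.1] shift units (tool axes now) [-0.0256  0.0812  0.0329] after turn [-0.0255  0.0866 -0.0137] turn units [ 0.6898 -0.0037  0.0008]
```

```bash
python3 -m inch '[45,0,0,0,0.1725,0,0, 45,0,0,0,0.1725,0,0, 45,0,0,0,0.1725,0,0, 45,0,0,0,0.1725,0,0, 45,-0.008,0.028,0,0,0,0, 45,-0.008,0.028,0,0,0,0, 45,-0.008,0.028,0,0,0,0, 45,0,0,0,0,0,0]'
python3 -c "
from h import *
plan([587,33.5,12.5],[180,0,140]);print(state()['joint_pos'])"
```

```text
t: 11.4
tool_pos: [593.3, 13.2, 142.4]
eef_rot: [177.0, -0.6, 140.5]
contact_force: [-0.5, 0.2, -0.6]
finger_gap: 44.7
grip_force: 0.0
at [593.3  13.2 142.4] [177.   -0.6 140.5] shift units (tool axes now) [0.0328 0.0096 0.261 ] after turn [0.0357 0.023  0.2597] turn units [ 0.067  -0.0136  0.0102]
[-17.3870681   31.63097293  17.88109129 103.25977036 -16.68156465
  46.00894568  59.8968541 ]
```

```bash
python3 -m inch '[45,0,0,0,0.067,-0.0136,0.01, 45,0.0179,0.0115,0.03,0,0,0, 45,0.0179,0.0115,0.03,0,0,0, 45,0,0,0.04,0,0,0, 45,0,0,0.04,0,0,0, 45,0,0,0,0,0,0]'
python3 -c "
from h import *
plan([587,33.5,13],[180,0,140]);print(state()['joint_pos'])"
```

```text
t: 12.0
tool_pos: [583.1, 30.5, 70.4]
eef_rot: [-179.7, -0.2, 139.8]
contact_force: [-0.4, 0.9, 0.2]
finger_gap: 45.2
grip_force: 0.0
at [583.1  30.5  70.4] [-179.7   -0.2  139.8] shift units (tool axes now) [-0.0026  0.0102  0.1148] after turn [-0.0022  0.0096  0.1149] turn units [-0.0063 -0.0046 -0.0045]
[-20.18789421  38.05369032  17.37718101 104.80576051 -16.57647039
  39.98074835  56.3668402 ]
```

```bash
python3 -m inch '[45,-0.0022,0.0096,0.03,0,0,0, 45,0,0,0.035,0,0,0, 45,0,0,0.03,0,0,0, 45,0,0,0.018,0,0,0, 45,0,0,0,0,0,0, 0,0,0,0,0,0,0, 0,0,0,0,0,0,0, 0,0,0,0,0,0,0, 0,0,0,0,0,0,0, 0,0,0,0,0,0,0, 0,0,0,0,0,0,0, 0,0,0,0,0,0,0]' 100
```

```text
t: 13.2
tool_pos: [590.6, 33.0, 18.1]
eef_rot: [-180.0, 0.1, 139.8]
contact_force: [-2.7, -2.1, 5.0]
finger_gap: 9.0
grip_force: 98.8
```

```bash
python3 -m inch '[0,0,0,0,0,0,0, 0,0,0,0,0,0,0]'
python3 - <<'E'
from h import *
d,p=grab('scene');cv2.imwrite('pics/s3.png',cv2.resize(d['img'][130:290,180:380,::-1],None,fx=3.5,fy=3.5,interpolation=2))
E
```

```text
t: 13.4
tool_pos: [590.5, 33.1, 18.1]
eef_rot: [-180.0, 0.1, 139.8]
contact_force: [-2.3, -0.9, 4.4]
finger_gap: 9.4
grip_force: 98.8
```

View pics/s3.png

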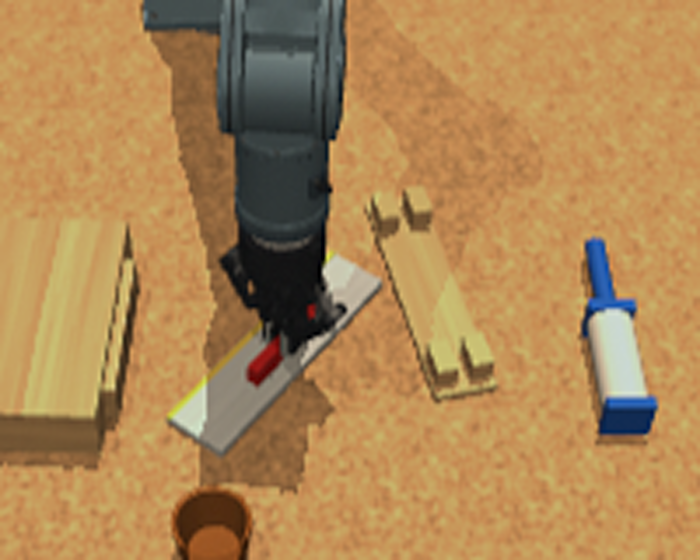

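```bash
python3 -m inch '[0,0,0,-0.02,0,0,0, 0,0,0,-0.03,0,0,0, 0,0,0,0,0,0,0, 0,0,0,0,0,0,-0.11, 0,0,0,0,0,0,-0.11, 0,0,0,0,0,0,-0.11, 0,0,0,0,0,0,-0.11, 0,0,0,0,0,0,-0.11, 0,0,0,0,0,0,-0.11, 0,0,0,0,0,0,-0.11, 0,0,0,0,0,0,0]'
python3 -c "
from h import *
plan([586,-45,33],[180,0,174.6]);print(state()['joint_pos'])"
```

```text
t: 14.55
tool_pos: [590.5, 33.7, 42.2]
eef_rot: [-180.0, 0.1, 174.5]
contact_force: [-0.2, 0.4, -3.7]
finger_gap: 9.1
grip_force: 98.2
at [590.5  33.7  42.2] [-1.800e+02  1.000e-01  1.745e+02] shift units (tool axes now) [-0.0063 -0.1576  0.0186] after turn [-0.0059 -0.1576  0.0185] turn units [-0.0006  0.0015 -0.0027]
[-13.08901659  40.08232758   7.40655668 103.87407092  -7.9547842
  36.48371703  83.4737495 ]
```

```bash
python3 -m inch '[0,-0.002,-0.0315,0,0,0,0, 0,-0.002,-0.0315,0,0,0,0, 0,-0.002,-0.0315,0,0,0,0, 0,0,-0.0315,0,0,0,0, 0,0,-0.0315,0.008,0,0,0, 0,0,0,0.012,0,0,0, 0,0,0,0,0,0,0]'
python3 - <<'E'
from h import *
for n in("scene","top"):
    d,p=grab(n);m=masks(d);x,y,z=p[...,0],p[...,1],p[...,2]
    R=(x>420)&(x<730)&(y>-95)&(y<60)
    q=p[R&m["grey"]&(z<30)&(z>4)];print(n,"blade",len(q),rect(q),np.percentile(q[:,2],[5,50,95]).round(1))
    A=np.c_[q[:,:2]-[580,-60],np.ones(len(q))];print("plane",np.linalg.lstsq(A,q[:,2],rcond=None)[0].round(3))
    q=p[R&m["yel"]&(z<40)&(z>4)]; print("yel",len(q),np.median(q,0).round(1) if len(q) else 0, np.polyfit(q[:,0]-580,q[:,1],1).round(3) if len(q)>5 else 0)
    front(d,p,m)
E
```

```text
t: 15.25
tool_pos: [584.7, -45.1, 31.0]
eef_rot: [-180.0, -0.1, 174.4]
contact_force: [-0.6, 2.1, -4.5]
finger_gap: 9.0
grip_force: 98.3
scene blade 571 (array([610. , -51.5]), array([ 56.9, 196.7]), 84.0) [18.5 22.3 26.2]
plane [-8.0000e-03  3.0000e-03  2.2836e+01]
yel 1 [569.5 -78.8  21. ] 0
board slope deg 0.24 F at W=0 -1.6 sd 0.8
drawer slope deg 1.36 F at W=0 9.0 sd 1.8
board W range [-114.9  114.6]
top blade 379 (array([582.3, -46.5]), array([ 53.5, 244.2]), 84.6) [19.4 22.7 25.9]
plane [-1.0000e-03  7.0000e-03  2.2529e+01]
yel 0 0 0
board slope deg 14.13 F at W=0 -40.8 sd 9.6Traceback (most recent call last):
  File "<stdin>", line 8, in <module>
  File "h.py", line 29, in front
    e=np.array(e);g=np.polyfit(*e.T,1);print(nm,"slope deg",np.degrees(g[0]).round(2),"F at W=0",g[1].round(1),"sd",np.std(e[:,1]-np.polyval(g,e[:,0])).round(1))
                    ~~~~~~~~~~^^^^^^^^
TypeError: polyfit() missing 2 required positional arguments: 'y' and 'deg'
```

```bash
python3 -m inch '[0,0,0,0.012,0,0,0, 0,0,0,0.012,0,0,0, 0,0,0,0,0,0,0, 0,0,-0.005,0,0,0,0, 0,0,-0.005,0,0,0,0, 0,0,-0.005,0,0,0,0, 0,0,-0.005,0,0,0,0, 0,0,-0.005,0,0,0,0, 0,0,-0.005,0,0,0,0, 0,0,-0.005,0,0,0,0, 0,0,-0.005,0,0,0,0, 0,0,0,0,0,0,0]'
```

```text
t: 16.55
tool_pos: [583.7, -65.4, 20.1]
eef_rot: [-179.9, 0.0, 174.4]
contact_force: [0.3, 0.0, -3.2]
finger_gap: 9.1
grip_force: 98.3
```

```bash
python3 -m inch '[0,0,-0.003,0,0,0,0, 0,0,-0.003,0,0,0,0, 0,0,-0.003,0,0,0,0, 0,0,-0.003,0,0,0,0, 0,0,-0.003,0,0,0,0, 0,0,0,0,0,0,0]'
```

```text
t: 17.15
tool_pos: [583.1, -72.1, 20.1]
eef_rot: [-180.0, 0.0, 174.4]
contact_force: [1.0, -0.5, -3.5]
finger_gap: 8.9
grip_force: 98.3
```

```bash
python3 -m inch '[0,0,-0.002,0.0005,0,0,0, 0,0,-0.002,0.0005,0,0,0, 0,0,-0.002,0.0005,0,0,0, 0,0,-0.002,0.0005,0,0,0, 0,0,-0.002,0,0,0,0, 0,0,-0.002,0,0,0,0, 0,0,0,0,0,0,0]'
```

```text
t: 17.85
tool_pos: [582.6, -78.6, 19.1]
eef_rot: [-179.9, 0.1, 174.4]
contact_force: [0.6, 1.1, -4.0]
finger_gap: 9.1
grip_force: 98.4
```

```bash
python3 -m inch '[0,0,-0.002,0,0,0,0, 0,0,-0.002,0,0,0,0, 0,0,0,0,0,0,0]'
```

```text
t: 18.15
tool_pos: [582.4, -80.5, 19.1]
eef_rot: [-179.9, 0.1, 174.4]
contact_force: [0.8, 1.2, -3.0]
finger_gap: 9.1
grip_force: 98.3
```

```bash
python3 -m inch '[0,0,-0.002,0,0,0,0, 0,0,-0.002,0,0,0,0, 0,0,0,0,0,0,0]'
```

```text
t: 18.45
tool_pos: [582.2, -82.6, 19.2]
eef_rot: [-179.9, 0.1, 174.4]
contact_force: [0.3, 0.9, -3.6]
finger_gap: 8.8
grip_force: 98.3
```

```bash
python3 -m inch '[0,0,-0.002,0,0,0,0, 0,0,-0.001,0,0,0,0, 0,0,0,0,0,0,0]'
```

```text
t: 18.75
tool_pos: [582.1, -82.7, 19.2]
eef_rot: [180.0, 0.1, 174.5]
contact_force: [1.0, 5.2, -1.9]
finger_gap: 9.0
grip_force: 98.5
```

```bash
python3 -m inch '[0,0,-0.002,0,0,0,0, 0,0,-0.001,0,0,0,0, 0,0,0,0,0,0,0]'
```

```text
t: 19.05
tool_pos: [582.1, -82.8, 19.3]
eef_rot: [179.9, 0.0, 174.5]
contact_force: [1.1, 7.0, -1.5]
finger_gap: 9.2
grip_force: 98.7
```

```bash
python3 -m inch '[0,0,-0.003,0.001,0,0,0, 0,0,-0.003,0.001,0,0,0, 0,0,-0.003,0,0,0,0, 0,0,-0.003,0,0,0,0, 0,0,0,0,0,0,0]'
python3 -c "
from h import *
print(state()['wrist_torque'])"
```

```text
t: 19.55
tool_pos: [582.1, -82.9, 18.9]
eef_rot: [179.5, 0.0, 174.7]
contact_force: [0.4, 19.4, 6.7]
finger_gap: 9.0
grip_force: 99.8
[ 4.27806693  0.03183361 -0.15405549]
```

```bash
python3 -m inch '[0,0,-0.003,0,0,0,0, 0,0,-0.003,0,0,0,0, 0,0,-0.003,0,0,0,0, 0,0,-0.003,0,0,0,0, 0,0,0,0,0,0,0]'
python3 -c "
from h import *
print(state()['wrist_torque'])"
```

```text
t: 20.05
tool_pos: [582.1, -83.1, 19.1]
eef_rot: [179.2, -0.0, 174.9]
contact_force: [-1.0, 31.7, 10.6]
finger_gap: 9.4
grip_force: 100.5
[ 6.75114947  0.1437814  -0.29509153]
```

```bash
python3 -m inch '[0,0,0,0,0,0,0, 0,0,0,0,0,0,0, 0,0,0,0,0,0,0, 0,0,0,0,0,0,0, 0,0,0,0,0,0,0, 0,0,0,0,0,0,0, 0,0,0.004,0,0,0,0, 0,0,0.004,0,0,0,0, 0,0,0.004,0,0,0,0, 0,0,0.004,0,0,0,0, 0,0,0.004,0,0,0,0, 0,0,0.004,0,0,0,0, 0,0,0,0,0,0,0, 0,0,0,0,0,0,0]'
python3 -c "
from h import *
print(state()['wrist_torque'])"
```

```text
t: 21.45
tool_pos: [582.2, -82.7, 18.5]
eef_rot: [179.9, 0.0, 174.5]
contact_force: [0.4, 7.8, 1.5]
finger_gap: 9.2
grip_force: 99.5
[ 1.73267491 -0.07082059  0.03271625]
```

```bash
python3 -m inch '[0,0,-0.004,0,0,0,-0.009, 0,0,-0.004,0,0,0,0, 0,0,0,0,0,0,0, 0,0,0,0,0,0,0, 0,0,0.004,0,0,0,0, 0,0,0.003,0,0,0,0, 0,0,0,0,0,0,0]'
```

```text
t: 22.15
tool_pos: [582.2, -82.8, 18.5]
eef_rot: [179.9, 0.0, 174.9]
contact_force: [0.5, 9.1, 1.8]
finger_gap: 9.1
grip_force: 99.6
```

```bash
python3 -m inch '[25,0,0,0,0,0,0, 25,0,0,0,0,0,0, 25,0,0,0,0,0,0, 25,0,0,0,0,0,0, 25,0,0,0,0,0,0]' 20
```

```text
t: 22.65
tool_pos: [581.6, -86.3, 18.1]
eef_rot: [-179.9, 0.0, 174.8]
contact_force: [-0.0, 0.3, -0.6]
finger_gap: 25.0
grip_force: 0.0
```

```bash
python3 -m inch '[30,0,0.005,0,0,0,0, 30,0,0,-0.02,0,0,0, 30,0,0,-0.04,0,0,0, 30,0,0,-0.08,0,0,0, 30,0,0,-0.08,0,0,0, 30,0,0.05,-0.08,0,0,0, 30,0,0.08,-0.06,0,0,0, 30,0,0.09,-0.04,0,0,0, 30,0,0.09,0,0,0,0, 30,0,0.09,0,0,0,0, 30,0,0.09,0,0,0,0, 30,0,0,0,0,0,0]'
python3 - <<'E'
from h import *
for n in("scene","top"):
    d,p=grab(n);m=masks(d);x,y,z=p[...,0],p[...,1],p[...,2]
    if n=="top": cv2.imwrite('pics/t4.png',cv2.resize(d['img'][140:310,290:430,::-1],None,fx=3.4,fy=3.4,interpolation=2))
    R=(x>420)&(x<730)&(y>-128)&(y<0)
    q=p[R&(z<16)&(z>5)];print(n,"blade",len(q),rect(q),np.median(q[:,2]).round(1))
    q=p[R&m["red"]];print("rib",len(q),rect(q))
    front(d,p,m)
    q=p[(x>700)&(x<900)&(y>-150)&(y<100)&(z>20)];print("tea",rect(q))
E
```

```text
t: 23.85
tool_pos: [602.7, 170.6, 218.5]
eef_rot: [179.7, 0.0, 175.5]
contact_force: [0.4, 0.5, -1.3]
finger_gap: 30.3
grip_force: 0.0
scene blade 1098 (array([567.9, -64.7]), array([122.1, 287.7]), 88.6) 9.7
rib 108 (array([583.3, -82. ]), array([11.6, 99.1]), 84.3)
board slope deg -0.03 F at W=0 -1.8 sd 1.0
drawer slope deg 0.12 F at W=0 -1.0 sd 0.6
board W range [-115.5  115. ]
tea (array([793.4, -33.5]), array([63.4, 68.7]), 89.8)
top blade 2135 (array([587.6, -64.6]), array([124.2, 279.3]), 88.8) 9.3
rib 100 (array([580. , -78.9]), array([ 7.7, 92.7]), 83.9)
board slope deg -0.03 F at W=0 -0.1 sd 0.6
drawer slope deg -0.02 F at W=0 0.2 sd 0.4
board W range [-114.   113.5]
tea (array([794.4, -32.6]), array([64.9, 66.1]), 33.4)
```

View pics/t4.png

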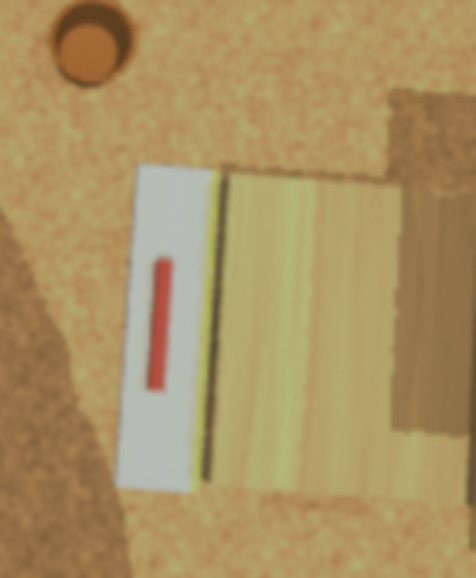

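The top view shows the yellow edge along the whole front (crop col 205-215), the bar centred, and the drawer level with the cheeks. Depth agrees to within 1 mm. The tealight has not moved.

```bash
python3 -c "
from rig import finish_job
print(finish_job())"
```

```text
the job is handed in; nothing more can be done
None
```

I pressed the drawer flush with both cheeks (within about 1 mm by depth) and left the straightedge lying centred against them; the tealight hasn't moved, I didn't re-measure the lint roller or coin tray, and the job is handed in at about 24 s, verdict not shown.

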